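# Show the open pill compartment to the phone

## Robot

A 7-joint arm with a two-finger parallel gripper is mounted at the origin on the work surface. World frame = base frame: x ahead of the robot, y to its left, z up, the work surface at z = 0. Lengths are in m, angles in rad, forces in N, time in s.
With the tool pointing down it reaches from about 0.4 to 0.85 m from the base axis. Payload 4.5 kg.
Tool frame: the origin (TCP) lies at the very end of the fingers, on their centre line; the grasp point (between the pads) lies 19 mm behind it; z points along the fingers, y is the line along which they close (so a half turn about z gives the same grasp; the last joint's range is limited). The gripper opens to 88 mm and grips with 3 to 60 N. Pads are 18 mm wide; open, the fingers measure 123 mm over their backs; the gripper's body (75 mm by 187 mm) begins 45 mm behind the grasp point.
Start: joints at [-1.164, 0.689, -0.195, 1.565, 0.157, 0.902, -0.215], TCP at [0.228, 0.582, 0.239] pointing down, gripper open.
Joint ranges: [-3.01, 3.01], [-0.46, 2.08], [-1.47, 1.51], [0.13, 2.56], [-1, 4.14], [0.04, 2.09], [-2.66, 2.66]. Speed limits (rad/s): [2.57, 2.57, 3.14, 3.14, 3.14, 3.14, 3.14].

## Interface

Orientations are given as a unit quaternion [x, y, z, w].
In Python, from plant import r gives the robot as it stands. The module is installed in compiled form; this text tells all that it offers.
- The arm moves only by the shell command python3 -m pendant 'ROWS' [FORCE]. ROWS is JSON, one flat list of numbers, 7 for each row, row after row: the opening, from 0 (shut) to 1 (fully open), then the shift along the tool's x, y, z scaled (see below), then the turn, a rotation vector about the tool's x, y, z scaled (see below). A call has 1 to 12 rows; each row is the pose to reach, as a shift and turn from the pose commanded when the call began, along the tool's axes at that moment; what a row does not reach only later rows make up. The controller multiplies each number of a shift by 0.15 m and each number of a turn by pi/2 rad. A row lasts 1/10 s, in which the tool goes at most 50 mm and 8.59 degrees, less where a joint would pass 70% of its speed; a pose out of reach is approached as far as the arm can. A call with a number of a shift or a turn outside -1 to 1 is refused whole. A call with a gripper value outside its range is refused whole. The fingers move at their own pace and stop on an object; FORCE is the grip in N (left out, the last holds). Time passes only in rows, so rows that repeat a pose let the fingers close. It gives the time, the measured TCP pose, the force, the opening and the grip force at its end, in the units of the state.
- r.get_state(): the state, without advancing time (a new reading comes with each control period).
- r.snapshot(name): name is "scene" or "top" or "wrist"; returns a dict with "img" (400x640x3 uint8, red, green, blue), "mtx" (3x3 intrinsics, pixels), "k1" (the pictures are not rectified: a ray, as slopes to the right and down, at radius r is drawn at 1 + k1 r^2 times it, then the intrinsics apply), "cam_to_world" (4x4, takes a point from camera to world coordinates). Camera axes: x right, y up, looking along -z (the intrinsics and any distortion apply to the point x, -y, -z); pixel columns grow to the right and rows downward; lengths in m; the calibration is good to about 2 mm. A picture is of the moment at which its call begins. There is no depth.
- r.finish_job(): hands the job in; it is judged then, once.
The state is a dict: "clock": time; "q": joint angles; "qd": joint speeds; "joint_torque": joint torques, N m; "tool_pos": TCP position; "eef_rot": TCP orientation; "contact_force": force on the tool from outside, world axes, zero at the start; "moment": the same for the moment, N m; "opening": opening from 0.0 (shut) to 1.0 (fully open); "finger_force": force on a finger pad.
Only numpy, scipy, OpenCV 4.12 (cv2) and the standard library are available. Lean on these libraries where they do the work, as an engineer would, in place of code of your own. Each camera call takes 0.05 s, during which the arm holds its last target. There are 200 camera calls.

## Task

On the video call the nurse wants to look into the one compartment of the pink pill organizer whose flap stands wide open. First press shut the other flap, the one left half open, so that nothing can fall out; then lift the organizer and hold it up to the phone with the open compartment straight in front of the phone's front lens, level with it and 20 cm away, the long side level and square to the phone, the tab side towards the phone and tipped about 40 degrees down so that the lens looks into the compartment. Keep the fingers clear of the open compartment and its flap, leave the phone, bottle, cup, glasses case and tweezers where they are, and finish while still holding the organizer steady there: do not put it down.

Things in the scene. Friction and masses are not known exactly. Their poses are not given: they have to be found in the camera images.
- organizer: Pink plastic pill organizer: row of 7 compartments every 31 mm along its y, 222 mm long (y), 42 wide (x), 30.5 high with flaps shut, 0.13 to 0.21 kg, loose, mass centred. Origin: centre of underside, z up. Hinges along the +x long side, thumb tabs and notches on the -x side (tab side). Long walls plain, rigid, 28 mm high, 42 mm over the outsides; shut flaps do not stick out past them.
- hinge_line (a point): Middle of the hinge side, at (18.5, 0, 28) mm in the organizer frame. Each flap is a flat plate 37.5 mm by 28.5 mm, 2.5 mm thick, reaching from this hinge line (along y) to the tab side when shut.
- flap_open (a joint): Flap of the compartment at organizer y = -62 mm, in rad: 0 shut, 1.57 upright, 1.95 the stop. It starts wide open at 1.6 to 1.95 (its edge up to 66 mm above the cabinet top) and stays by hinge friction where it is left (0.02 N m).
- flap_ajar (a joint): Flap of the compartment at organizer y = +62 mm, in rad: 0 shut (a stop). It starts half open at 0.45 to 0.95, stays by hinge friction where it is left (0.02 N m, under 2 N of push on its middle) and can be pushed down from above. The other five flaps are shut.
- open_cell (a point): Centre of the mouth of the compartment under flap_open, at (0, -62, 28) mm in the organizer's frame; same axes as the organizer.
- ajar_cell (a point): Centre of the mouth of the compartment under flap_ajar, at (0, +62, 28) mm in the organizer's frame; a shut flap's top is 2.5 mm above it.
- phone: Phone standing upright in a weighted stand (round foot 104 mm across), loose, 0.75 kg. The phone is 74 mm wide (y), 155 mm tall from z = 60 to 215 mm, 9 mm thick. Origin at the centre of the underside of the foot, z up; screen and front lens look level along -x.
- phone_lens (a point): The phone's front lens, centred near the top of the screen at (-6, 0, 203) mm in the phone's frame; same axes as the phone, so it looks along its own -x.
- bottle: Brown glass bottle with black screw cap, 54 mm across, 105 mm tall, standing; origin at the centre of its underside. To be left alone.
- cup: White ceramic cup, 76 mm across, 85 mm tall, standing; origin at the centre of its underside. To be left alone.
- glasses_case: Closed grey plastic reading-glasses case, 162 mm long (y), 58 mm wide, 35 mm high; origin at the centre of its underside. To be left alone.
- tweezers: Steel tweezers 100 mm long (x), 18 mm wide, 9 mm high, lying flat; origin at the middle underneath. To be left alone.
There are look-alikes about, which are no part of the job. What is meant by the organizer is not yellow, and is the larger of those in its own colour.

How it is judged:
By the outcome, as a careful person would: the job done as asked, in the order asked, and still so for the second after the job is handed in, while the arm keeps its last pose, push and grip.
It also fails if it takes over 45 s, if anything falls off the work surface, if the arm or the gripper's body presses on something with over 40 N, if the wrist force passes 120 N, or if a joint passes its speed limit or range.

## Working session

There is one attempt and no reset: what is moved stays moved. The work goes in short steps, Python scripts to look and compute and a shell command to move; the robot and the scene stay as the last step left them, time stands still between calls to the robot, and variables do not carry over. Pictures are saved under pics/ and viewed, at most 10 in all, crops included, and the job is handed in when it is done.

```bash
mkdir -p pics
cat > h.py <<'E'
import numpy as np, cv2
from plant import r
from scipy.spatial.transform import Rotation as R
def snap(n,f=None):
    s=r.snapshot(n)
    if f: cv2.imwrite('pics/'+f,s['img'][:,:,::-1])
    return s
def ray(s,u,v):
    K=np.array(s['mtx'],float); p=np.array([(u-K[0,2])/K[0,0],(v-K[1,2])/K[1,1]])
    q=p.copy()
    for _ in range(30): q=p/(1+s['k1']*(q@q))
    T=np.array(s['cam_to_world']); d=T[:3,:3]@np.array([q[0],-q[1],-1]); return T[:3,3],d/np.linalg.norm(d)
def onz(s,u,v,z):
    o,d=ray(s,u,v); return o+d*(z-o[2])/d[2]
def two(a,pa,b,pb):
    o1,d1=ray(a,*pa); o2,d2=ray(b,*pb)
    t=np.linalg.lstsq(np.c_[d1,-d2],o2-o1,rcond=None)[0]
    p,q=o1+d1*t[0],o2+d2*t[1]; return (p+q)/2,np.linalg.norm(p-q)
def proj(s,P):
    T=np.linalg.inv(np.array(s['cam_to_world'])); c=T[:3,:3]@np.array(P)+T[:3,3]
    q=np.array([c[0],-c[1]])/-c[2]; q=q*(1+s['k1']*(q@q)); K=np.array(s['mtx']); return K[0,0]*q[0]+K[0,2],K[1,1]*q[1]+K[1,2]
E
python3 - <<'E'
from h import *
for n in('scene','top'):
    s=snap(n,n+'.png'); print(n,np.round(s['mtx'],1).tolist(),s['k1'],np.round(s['cam_to_world'],3).tolist())
print(r.get_state())
E
```

```text
scene [[493.5, 0.0, 310.5], [0.0, 493.5, 198.0], [0.0, 0.0, 1.0]] -0.033734818448083584 [[0.881, -0.354, 0.314, 0.956], [0.473, 0.68, -0.561, -0.643], [-0.015, 0.642, 0.766, 1.086], [0.0, 0.0, 0.0, 1.0]]
top [[466.1, 0.0, 315.0], [0.0, 466.1, 210.5], [0.0, 0.0, 1.0]] -0.09092013065333064 [[-0.013, 0.999, -0.051, 0.47], [-1.0, -0.013, 0.001, 0.059], [0.001, 0.051, 0.999, 1.546], [0.0, 0.0, 0.0, 1.0]]
{'clock': 0.1, 'q': array([-1.16420779,  0.68987418, -0.19451662,  1.56622876,  0.15729462,
        0.90250771, -0.21507686]), 'qd': array([-0.00085835, -0.00065612, -0.00069783, -0.00527881, -0.00143148,
        0.00084983,  0.00068995]), 'joint_torque': array([-2.80259323e-03, -5.28503358e+01, -1.27126448e+00, -1.53837544e+01,
       -5.25017479e-02,  2.05721459e-03,  4.53700795e-05]), 'tool_pos': array([0.22747004, 0.58153079, 0.23800934]), 'eef_rot': array([ 1.85271536e-01,  9.82687028e-01, -8.08953931e-04, -9.12920718e-05]), 'contact_force': array([ 0.26788072, -0.05212602, -0.43616929]), 'moment': array([ 0.0372787 , -0.01160913,  0.03152591]), 'finger_force': 0.0, 'opening': 0.999551760723191}
```

View pics/scene.png

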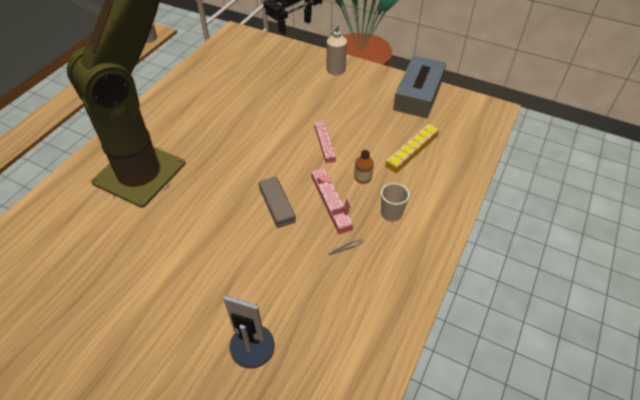

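View pics/top.png

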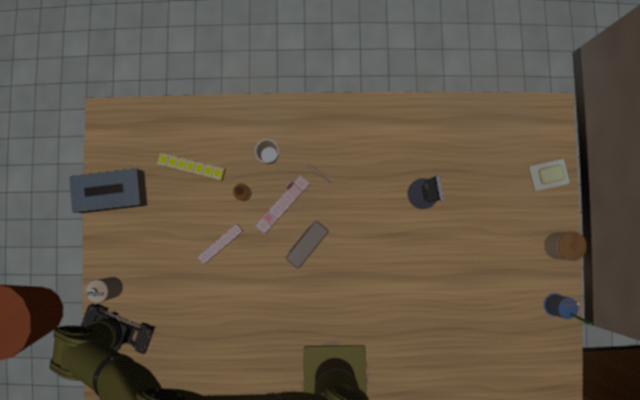

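Run:
```python
from h import *
a=cv2.imread('pics/top.png')[165:245,245:345]; b=cv2.imread('pics/scene.png')[155:245,290:370]
c=cv2.imread('pics/scene.png')[285:370,210:290]; d=cv2.imread('pics/top.png')[165:220,395:455]
f=lambda i,w,h:cv2.resize(i,(w,h),interpolation=cv2.INTER_CUBIC)
o=np.zeros((600,800,3),np.uint8);o[:320,:400]=f(a,400,320);o[:450,400:]=f(b,400,450);
o[320:575,:240]=f(c,240,255);o[455:595,400:550]=f(d,150,140)
cv2.imwrite('pics/c1.png',o)
for n in('top','scene'):
    im=cv2.imread(f'pics/{n}.png'); s=snap(n); hsv=cv2.cvtColor(im,cv2.COLOR_BGR2HSV)
    m=cv2.inRange(hsv,(150,35,60),(179,255,255))|cv2.inRange(hsv,(0,35,60),(4,150,255))
    for k in cv2.findContours(m,0,2)[0]:
        if cv2.contourArea(k)>100: 
            rc=cv2.minAreaRect(k); print(n,cv2.contourArea(k),np.round(rc[0]),[np.round(onz(s,*p,.02)[:2],3).tolist() for p in cv2.boxPoints(rc)])
```

```text
top 107.0 [267. 221.] [[0.506, 0.254], [0.553, 0.206], [0.523, 0.177], [0.476, 0.225]]
top 125.5 [292. 192.] [[0.602, 0.176], [0.653, 0.124], [0.618, 0.09], [0.567, 0.142]]
scene 967.0 [334. 199.] [[0.474, 0.221], [0.506, 0.279], [0.68, 0.111], [0.648, 0.061]]
scene 341.0 [325. 141.] [[0.38, 0.419], [0.4, 0.447], [0.517, 0.307], [0.497, 0.281]]
```

View pics/c1.png

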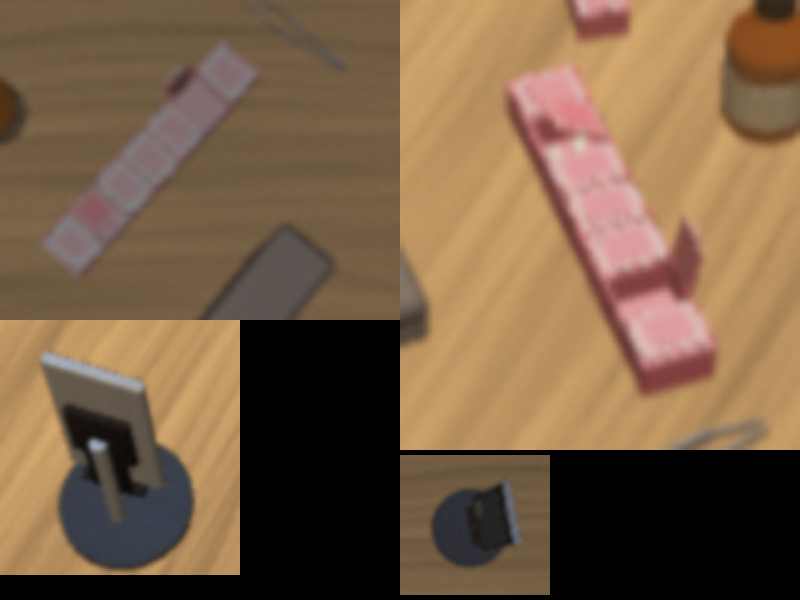

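The crop shows the organizer from crop (58,258) to (240,57): open flap up at the far right end, hinge on the upper-left side, half-open flap near the left end. The phone shows its back to the scene camera, so the screen faces +y.

Run:
```python
from h import *
t=snap('top');s=snap('scene')
P=[onz(t,*p,.0295)[:2] for p in((300.5,175.5),(309.5,183),(255.75,225.75),(264.5,233))]
print('org',np.round(P,3).tolist(),np.mean(P,0))
y=(P[2]+P[3]-P[0]-P[1]); print(np.degrees(np.arctan2(y[1],y[0])),np.linalg.norm(y)/2)
A=[two(t,(437,176.2),s,(257.7,306.7)),two(t,(442.2,200.2),s,(224.3,296.7))];print('phone top',A)
B=[onz(t,437,176.2,.215),onz(t,442.2,200.2,.215)];C=[onz(s,257.7,306.7,.215),onz(s,224.3,296.7,.215)]
for q in(B,C):
    d=q[0]-q[1];print(np.round(q,3).tolist(),np.linalg.norm(d),np.degrees(np.arctan2(d[1],d[0])))
print('foot',onz(t,422.2,193.8,.005),onz(s,252,346.7,.005))
print('bottle',onz(t,241,191,.1),'cup',onz(t,266,150,.085))
```

```text
org [[0.663, 0.103], [0.638, 0.073], [0.5, 0.25], [0.476, 0.222]] [0.56927973 0.16207485]
137.57978990013245 0.21947563891996721
phone top [(array([ 0.63557949, -0.29674108,  0.20994784]), np.float64(0.005511435775266593)), (array([ 0.56539112, -0.30964216,  0.21100597]), np.float64(0.0053645158869185545))]
[[0.633, -0.297, 0.215], [0.563, -0.31, 0.215]] 0.07096759389321411 10.719251012791814
[[0.64, -0.297, 0.215], [0.569, -0.31, 0.215]] 0.07138832332333998 10.053927220384915
foot [ 0.59996222 -0.30151973  0.005     ] [ 0.6056481  -0.30598474  0.005     ]
bottle [0.60777461 0.28689713 0.1       ] cup [0.7385554 0.2094899 0.085    ]
```

```bash
python3 -m pendant '[0,-0.913,-0.549,0,0,0,0, 0,-0.913,-0.549,0,0,0,0, 0,-0.913,-0.549,0,0,0,0, 0,-0.913,-0.549,0,0,0,0]'
python3 -m pendant '[0,-0.913,-0.549,0,0,0,0, 0,-0.913,-0.549,0,0,0,0, 0,-0.913,-0.549,0,0,0,0, 0,-0.913,-0.549,0,0,0,0]'
python3 -m pendant '[0,-0.9,-0.54,0,0,0,-0.767, 0,-0.9,-0.54,0,0,0,-0.767, 0,-0.9,-0.54,0,0,0,-0.767, 0,-0.9,-0.54,0,0,0,-0.767, 0,-0.9,-0.54,0,0,0,-0.767, 0,-0.9,-0.54,0,0,0,-0.767, 0,-0.9,-0.54,0,0,0,-0.767, 0,-0.9,-0.54,0,0,0,-0.767, 0,-0.9,-0.54,0,0,0,-0.767, 0,-0.9,-0.54,0,0,0,-0.767]'
python3 -c "
from h import *
s=snap('wrist','w1.png');t=snap('top','t1.png');print(r.get_state());print(np.round(s['cam_to_world'],3))"
```

```text
clock: 0.7
tool_pos: [0.3305, 0.449, 0.2385]
eef_rot: [0.19, 0.982, -0.002, 0.002]
contact_force: [0.1, 0.2, -0.4]
opening: 0.662
finger_force: 0.0
clock: 1.1
tool_pos: [0.4271, 0.3227, 0.2386]
eef_rot: [0.19, 0.982, -0.002, 0.001]
contact_force: [0.1, -0.3, -0.7]
opening: 0.299
finger_force: 0.0
clock: 2.1
tool_pos: [0.5188, 0.205, 0.2387]
eef_rot: [-0.403, 0.915, 0.0, 0.0]
contact_force: [0.1, -0.6, -0.7]
opening: 0.006
finger_force: 0.0
{'clock': 2.2, 'q': array([-0.10218591,  0.65212632, -0.60241082,  1.75877562,  0.46382586,
        0.8763267 ,  1.48861934]), 'qd': array([-0.00042459, -0.00117676,  0.00152713,  0.00120563,  0.00146188,
        0.00089037,  0.01004911]), 'joint_torque': array([ 9.76695609e-02, -4.69404852e+01, -5.71932122e+00, -1.35748941e+01,
        1.23028571e-02,  7.65709695e-02, -1.49824808e-02]), 'tool_pos': array([0.51887841, 0.20479826, 0.23878772]), 'eef_rot': array([-4.03164257e-01,  9.15127621e-01,  8.42583562e-05,  1.09729238e-04]), 'contact_force': array([ 0.34417595,  0.60833237, -0.23375997]), 'moment': array([0.05000539, 0.06016291, 0.00889756]), 'finger_force': 0.0, 'opening': 0.006084197931953157}
[[-0.737 -0.644 -0.203  0.466]
 [ 0.675 -0.703 -0.223  0.148]
 [ 0.001 -0.301  0.954  0.385]
 [ 0.     0.     0.     1.   ]]
```

View pics/w1.png

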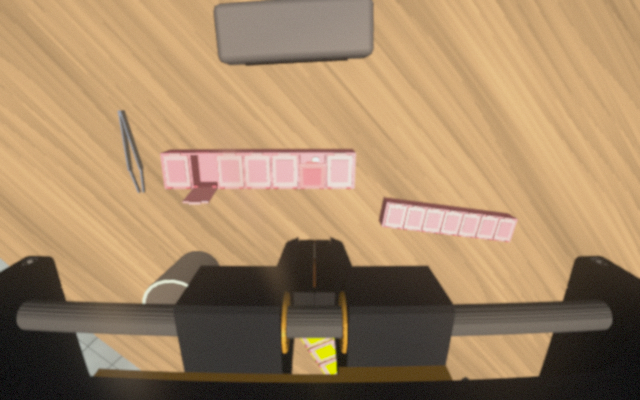

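Wrist view: organizer top face about (162..355, 153..188), the half-open flap at (314,172), open flap (200,193). The bottle is hidden behind the gripper.

Run:
```python
from h import *
s=snap('wrist'); im=s['img']; hsv=cv2.cvtColor(im,cv2.COLOR_RGB2HSV)
m=cv2.inRange(hsv,(150,30,40),(179,255,255))|cv2.inRange(hsv,(0,50,60),(3,150,255)); m[:,372:]=0; m[230:]=0;m[:,:155]=0
k=max(cv2.findContours(m,0,2)[0],key=cv2.contourArea)
m2=np.zeros_like(m);cv2.drawContours(m2,[k],-1,255,-1)
for c in(166,175,225,260,290,325,350):
    q=np.where(m2[:,c])[0];print(c,q.min(),q.max(),im[q.min()-1:q.min()+8,c].sum(1))
for rr in(160,170,180):
    q=np.where(m2[rr])[0];print(rr,q.min(),q.max())
```

```text
166 153 187 [388 482 557 589 616 632 641 643 629]
175 151 187 [317 318 396 497 586 619 633 638 638]
225 187 187 [610 566 518 510 507 500 512 489 491]Traceback (most recent call last):
  File "<stdin>", line 7, in <module>
    return umr_minimum(a, axis, None, out, keepdims, initial, where)
ValueError: zero-size array to reduction operation minimum which has no identity
```

Run:
```python
from h import *
s=snap('wrist'); 
P=np.array([onz(s,*p,.028)[:2] for p in((162,153.5),(354.5,152.5),(355,188.5),(163,189))])
print(P, np.linalg.norm(P[0]-P[1]),np.linalg.norm(P[0]-P[3])); c=P.mean(0); y=P[1]+P[2]-P[0]-P[3]; a=np.arctan2(y[1],y[0]);print(c,np.degrees(a))
yo=np.array([np.cos(a),np.sin(a)]);xo=np.array([yo[1],-yo[0]]);st=r.get_state();Rt=R.from_quat(st['eef_rot']).as_matrix()
g=c+.062*yo-.003*xo; d=np.r_[g,.04]-st['tool_pos'];print('press target',g,'tool shift scaled',Rt.T@d/.15)
print('tool axes',Rt.round(3).tolist())
for l,w in(('grip',c-.004*yo-.014*xo),):print(l,w)
```

```text
[[0.63581121 0.07701946]
 [0.47419723 0.22402505]
 [0.50099775 0.25652386]
 [0.66766614 0.10493259]] 0.2184713333726757 0.04235421127122712
[0.56966808 0.16562524] 137.71118312739887
press target [0.52178421 0.20512378] tool shift scaled [-0.01506166 -0.0118003   1.32537811]
tool axes [[-0.674, -0.738, 0.0], [-0.738, 0.674, 0.0], [-0.0, -0.0, -1.0]]
grip [0.56320698 0.15257709]
```

```bash
python3 -m pendant '[0,-0.015,-0.012,0.3,0,0,0, 0,-0.015,-0.012,0.6,0,0,0, 0,-0.015,-0.012,0.92,0,0,0, 0,-0.015,-0.012,0.92,0,0,0, 0,-0.015,-0.012,0.92,0,0,0]'
python3 -m pendant '[0,0,0,0.1,0,0,0, 0,0,0,0.2,0,0,0, 0,0,0,0.27,0,0,0, 0,0,0,0.34,0,0,0, 0,0,0,0.4,0,0,0, 0,0,0,0.43,0,0,0, 0,0,0,0.45,0,0,0, 0,0,0,0.465,0,0,0, 0,0,0,0.465,0,0,0]'
```

```text
clock: 2.8
tool_pos: [0.5217, 0.2052, 0.1011]
eef_rot: [-0.404, 0.915, 0.0, -0.0]
contact_force: [-0.7, 0.2, 1.1]
opening: 0.006
finger_force: 0.0
clock: 3.7
tool_pos: [0.5219, 0.2049, 0.0311]
eef_rot: [-0.404, 0.915, 0.0, 0.0]
contact_force: [-0.5, -0.0, -1.4]
opening: 0.004
finger_force: 0.0
```

```bash
python3 -m pendant '[0,0,0,0.005,0,0,0, 0,0,0,0.01,0,0,0, 0,0,0,0.01,0,0,0]' | grep -E "pos|contact"
python3 -m pendant '[0,0,0,0.005,0,0,0, 0,0,0,0.01,0,0,0, 0,0,0,0.01,0,0,0]'| grep -E "pos|contact"
```

```text
tool_pos: [0.522, 0.205, 0.0308]
contact_force: [-2.2, -2.2, 11.7]
tool_pos: [0.522, 0.205, 0.0306]
contact_force: [-4.7, -3.0, 23.0]
```

```bash
python3 -m pendant '[0,0,0,-0.3,0,0,0, 0,0,0,-0.6,0,0,0, 0,0,0,-0.95,0,0,0, 1,0,0,-0.95,0,0,0, 1,0,0,-0.95,0,0,0]'
python3 - <<'E'
from h import *
s=snap('wrist'); im=s['img'][:,:,::-1]; cv2.imwrite('pics/w2.png',cv2.resize(im[100:230,130:390],(780,390),interpolation=cv2.INTER_CUBIC))
E
```

```text
clock: 4.8
tool_pos: [0.5227, 0.2051, 0.1718]
eef_rot: [-0.404, 0.915, 0.0, 0.002]
contact_force: [-0.6, 0.2, -0.8]
opening: 0.164
finger_force: 0.0
```

View pics/w2.png

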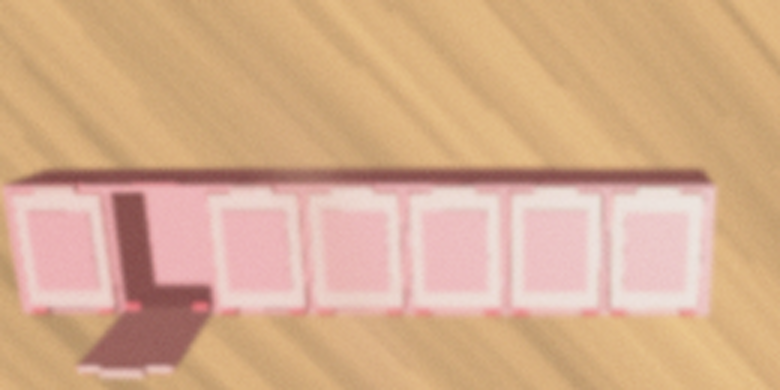

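The half-open flap is now shut. Organizer top corners in the crop are (5,187), (714,186), (710,315), (22,313), and the open flap ends near (125,372).

Run:
```python
from h import *
s=snap('wrist')
P=np.array([onz(s,u/3+129.7,v/3+99.7,.028)[:2] for u,v in((5,186),(714,186),(711,316),(21,314))])
c=P.mean(0); y=P[1]+P[2]-P[0]-P[3]; a=np.arctan2(y[1],y[0]);print(c,np.degrees(a),np.linalg.norm(y)/2,np.linalg.norm(P[1]-P[2]))
yo=np.array([np.cos(a),np.sin(a)]);xo=np.array([yo[1],-yo[0]]);st=r.get_state();Rt=R.from_quat(st['eef_rot']).as_matrix()
g=c-.004*yo-.014*xo; d=np.r_[g,.17]-st['tool_pos'];print('grip',g,'scaled',Rt.T@d/.15)
t=snap('top');b=t['img'][:,:,::-1];cv2.imwrite('pics/t2.png',cv2.resize(b[130:250,220:350],(780,600)[:2],interpolation=cv2.INTER_CUBIC))
```

```text
[0.56732445 0.16488966] 137.5144584257913 0.2210711993511432 0.04197416293026173
grip [0.56081859 0.15186378] scaled [ 0.07971869 -0.4296239  -0.0036414 ]
```

```bash
python3 -m pendant '[1,0.08,-0.43,0,0,0,1, 1,0.08,-0.43,0,0,0,1, 1,0.08,-0.43,0,0,0,1, 1,0.08,-0.43,0,0,0,1, 1,0.08,-0.43,0,0,0,1, 1,0.08,-0.43,0,0,0,1, 1,0.08,-0.43,0,0,0,1, 1,0.08,-0.43,0,0,0,1, 1,0.08,-0.43,0,0,0,1, 1,0.08,-0.43,0,0,0,1, 1,0.08,-0.43,0,0,0,1, 1,0.08,-0.43,0,0,0,1]' 5
python3 - <<'E'
from h import *
st=r.get_state();Rt=R.from_quat(st['eef_rot']).as_matrix();print(st['q'],Rt.round(3).tolist(),np.degrees(np.arctan2(Rt[1,1],Rt[0,1])))
print(Rt.T@(np.array([.5608,.1519,.006])-st['tool_pos'])/.15)
E
```

```text
clock: 6.15
tool_pos: [0.5605, 0.1524, 0.1688]
eef_rot: [0.361, 0.933, -0.001, -0.001]
contact_force: [0.5, 0.1, 0.5]
opening: 0.996
finger_force: 0.0
[-0.27703342  0.72177729 -0.11691257  1.76929668  0.12703204  0.66094957
  0.36678518] [[-0.74, 0.673, -0.003], [0.673, 0.74, -0.002], [0.001, -0.003, -1.0]] 47.69747608060534
[-0.00450899  0.00263584  1.08546304]
```

```bash
python3 -m pendant '[1,0,0,0.2,0,0,0, 1,0,0,0.4,0,0,0, 1,0,0,0.55,0,0,0, 1,0,0,0.7,0,0,0, 1,0,0,0.82,0,0,0, 1,0,0,0.94,0,0,0, 1,0,0,0.98,0,0,0, 1,0,0,0.98,0,0,0]'
python3 -m pendant '[1,0,0,0.05,0,0,0, 1,0,0,0.1,0,0,0, 1,0,0,0.1,0,0,0]'
```

```text
clock: 6.95
tool_pos: [0.5604, 0.1522, 0.0221]
eef_rot: [0.36, 0.933, -0.001, -0.001]
contact_force: [0.5, 0.1, 0.1]
opening: 1.002
finger_force: 0.0
clock: 7.25
tool_pos: [0.561, 0.1524, 0.0079]
eef_rot: [0.361, 0.933, -0.0, -0.0]
contact_force: [0.1, 0.2, 1.2]
opening: 1.002
finger_force: 0.0
```

Close gently, then firmly.

```bash
python3 -m pendant '[0.75,0,0,0,0,0,0, 0.75,0,0,0,0,0,0, 0.6,0,0,0,0,0,0, 0.6,0,0,0,0,0,0, 0.5,0,0,0,0,0,0, 0.5,0,0,0,0,0,0, 0.3,0,0,0,0,0,0, 0.3,0,0,0,0,0,0, 0.3,0,0,0,0,0,0, 0.3,0,0,0,0,0,0]' 10
python3 -m pendant '[0.2,0,0,0,0,0,0, 0.2,0,0,0,0,0,0, 0.2,0,0,0,0,0,0]' 45
```

```text
clock: 8.25
tool_pos: [0.5619, 0.1529, 0.0087]
eef_rot: [0.361, 0.933, 0.0, 0.0]
contact_force: [1.5, 0.9, 2.7]
opening: 0.476
finger_force: 10.0
clock: 8.55
tool_pos: [0.5619, 0.1529, 0.0087]
eef_rot: [0.361, 0.933, 0.001, 0.0]
contact_force: [2.0, 1.9, 3.9]
opening: 0.476
finger_force: 45.0
```

```bash
python3 -m pendant '[0.2,0,0,-0.1,0,0,0, 0.2,0,0,-0.3,0,0,0, 0.2,0,0,-0.5,0,0,0, 0.2,0,0,-0.75,0,0,0, 0.2,0,0,-1,0,0,0, 0.2,0,0,-1,0,0,0, 0.2,0,0,-1,0,0,0]'
python3 - <<'E'
from h import *
w=snap('wrist');t=snap('top');s=snap('scene')
f=lambda i,x,y,W,H,k:cv2.resize(i['img'][y:y+H,x:x+W,::-1],(W*k,H*k),interpolation=cv2.INTER_CUBIC)
o=np.zeros((600,800,3),np.uint8)
o[:400,:640]=w['img'][:,:,::-1]
o[400:600,:240]=f(t,400,165,60,50,4); o[400:600,240:500]=f(s,215,290,65,50,4)
cv2.imwrite('pics/m.png',o)
E
```

```text
clock: 9.25
tool_pos: [0.5604, 0.1515, 0.1588]
eef_rot: [0.361, 0.932, -0.001, -0.0]
contact_force: [0.5, -0.7, -2.2]
opening: 0.471
finger_force: 45.0
```

View pics/m.png

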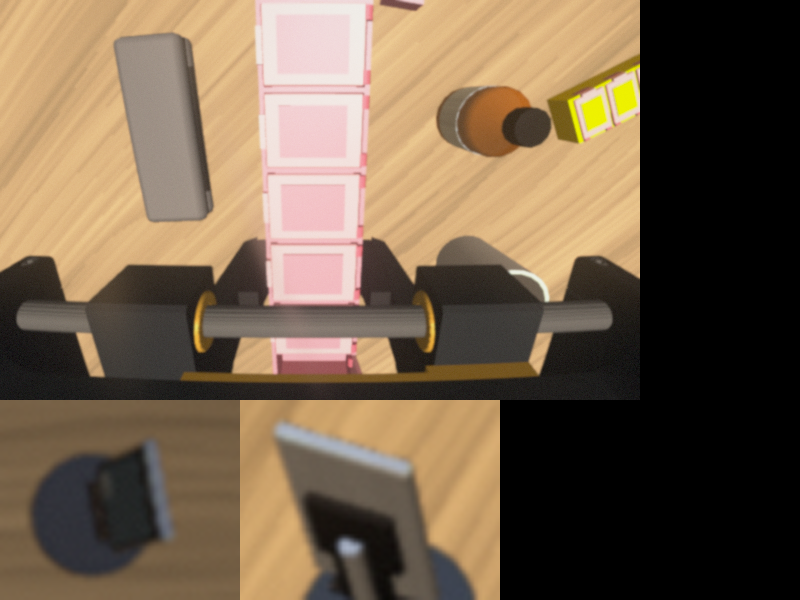

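Run:
```python
from h import *
w=snap('wrist');t=snap('top');s=snap('scene');st=r.get_state();Rt=R.from_quat(st['eef_rot']).as_matrix();p0=st['tool_pos'];print('T',p0)
for px,z in(((315,88),.0305),((316,173),.0305),((316,242),.0305),((262,130),.028),((371,130),.028)):
    q=onz(w,*px,p0[2]-.0087+z); print(px,(Rt.T@(q-p0)*1000).round(1))
B=[onz(t,437.75,175.5,.215),onz(t,441.5,199.75,.215)];C=[onz(s,257.75,306.5,.215),onz(s,224.5,296.75,.215)]
for q in(B,C):
    d=q[0]-q[1];print('phone',(q[0]+q[1])/2,np.degrees(np.arctan2(d[1],d[0])))
# foot in scene/top: ellipse of dark blue
for n,v in(('t',t),('s',s)):
    hsv=cv2.cvtColor(v['img'],cv2.COLOR_RGB2HSV); m=cv2.inRange(hsv,(100,60,20),(130,255,140)); 
    for k in cv2.findContours(m,0,2)[0]:
        if cv2.contourArea(k)>150: x,y,a,b=cv2.boundingRect(k);print(n,(x,y,a,b),'left',onz(v,x,y+b/2,.008),'right',onz(v,x+a,y+b/2,.008),'bot',onz(v,x+a/2,y+b,.0))
```

```text
T [0.56044176 0.15214247 0.15710895]
(315, 88) [ 81.4   0.1 -21.7]
(316, 173) [ 49.1   0.5 -21.7]
(316, 242) [ 19.    0.6 -21.8]
(262, 130) [ 65.8 -20.6 -19.2]
(371, 130) [ 65.8  22.  -19.3]
phone [ 0.59956557 -0.30378253  0.215     ] 7.227751686437334
phone [ 0.60468675 -0.30316694  0.215     ] 10.385499636096437
t (558, 298, 20, 21) left [ 0.20722986 -0.75862352  0.008     ] right [ 0.20465121 -0.83050002  0.008     ] bot [ 0.16891108 -0.79829859  0.        ]
s (233, 334, 39, 32) left [ 0.57255386 -0.3339764   0.008     ] right [ 0.65111574 -0.29218835  0.008     ] bot [ 0.62945629 -0.34233735  0.        ]
```

```bash
cat > tgt.py <<'E'
from h import *
def target(yaw=-79.8,lens=(.601,-.299,.203),cyo=-.0034,zo=.0087,tilt=40,back=0.,cell=None):
    a=np.radians(yaw);X=np.array([np.cos(a),np.sin(a),0]);Z=np.array([0,0,1.]);Y=np.cross(Z,X);c,s=np.cos(np.radians(tilt)),np.sin(np.radians(tilt))
    Ro=np.c_[-c*X+s*Z,-Y,s*X+c*Z]; C=np.array(lens)-(.2+back)*X
    p=C+Ro@(np.array([0,cyo,zo])-np.array([0,-.062,.028])); return p,np.c_[Ro[:,1],Ro[:,0],-Ro[:,2]]
def rel(p,Rw):
    st=r.get_state();T=R.from_quat(st['eef_rot']).as_matrix();d=T.T@(p-st['tool_pos'])/.15;v=R.from_matrix(T.T@Rw).as_rotvec()/(np.pi/2)
    return d.round(3),v.round(3)
E
python3 - <<'E'
from tgt import *
for b in(0,.1):
    p,Q=target(back=b);print(p,rel(p,Q))
E
```

```text
[ 0.50571231 -0.10032831  0.18821534] (array([-0.863, -1.491, -0.205]), array([-0.414,  0.202, -0.56 ]))
[ 0.48800384 -0.00190875  0.18821534] (array([-0.334, -1.085, -0.205]), array([-0.414,  0.202, -0.56 ]))
```

```bash
python3 -m pendant '[0.2,-0.02,-0.06,-0.05,-0.02,0.01,-0.03, 0.2,-0.06,-0.15,-0.1,-0.06,0.03,-0.08, 0.2,-0.1,-0.25,-0.15,-0.1,0.05,-0.14, 0.2,-0.13,-0.35,-0.2,-0.15,0.07,-0.2, 0.2,-0.17,-0.45,-0.25,-0.19,0.09,-0.26, 0.2,-0.2,-0.55,-0.27,-0.24,0.12,-0.32, 0.2,-0.23,-0.65,-0.3,-0.29,0.14,-0.39, 0.2,-0.27,-0.75,-0.3,-0.34,0.16,-0.45, 0.2,-0.3,-0.85,-0.3,-0.38,0.18,-0.51, 0.2,-0.33,-0.93,-0.3,-0.4,0.2,-0.54, 0.2,-0.33,-1,-0.3,-0.414,0.202,-0.56, 0.2,-0.33,-1,-0.3,-0.414,0.202,-0.56]'
python3 - <<'E'
from tgt import *
for b in(0,.1):
    p,Q=target(back=b);print(p,rel(p,Q))
print(r.get_state()['q'])
E
```

```text
clock: 10.75
tool_pos: [0.4965, 0.0057, 0.2014]
eef_rot: [-0.082, 0.936, 0.342, -0.03]
contact_force: [0.5, -0.9, -3.0]
opening: 0.472
finger_force: 45.0
[ 0.50571231 -0.10032831  0.18821534] (array([ 0.062, -0.597, -0.388]), array([ 0.001,  0.001, -0.002]))
[ 0.48800384 -0.00190875  0.18821534] (array([ 0.064, -0.087,  0.041]), array([ 0.001,  0.001, -0.002]))
[ 0.81779227  0.97673241 -1.01449881  1.81009944  0.12945278  0.83880481
  1.66807767]
```

```bash
python3 -m pendant '[0.2,0.01,-0.07,-0.05,0,0,0, 0.2,0.02,-0.17,-0.11,0,0,0, 0.2,0.03,-0.29,-0.19,0,0,0, 0.2,0.05,-0.41,-0.27,0,0,0, 0.2,0.06,-0.5,-0.33,0,0,0, 0.2,0.06,-0.56,-0.37,0,0,0, 0.2,0.062,-0.597,-0.388,0,0,0, 0.2,0.062,-0.597,-0.388,0,0,0, 0.2,0.062,-0.597,-0.388,0,0,0]'
python3 - <<'E'
from tgt import *
p,Q=target();print(p,rel(p,Q))
t=snap('top');s=snap('scene');w=snap('wrist')
f=lambda i,x,y,W,H,k:cv2.resize(i['img'][y:y+H,x:x+W,::-1],(W*k,H*k),interpolation=cv2.INTER_CUBIC)
o=np.zeros((600,800,3),np.uint8)
o[:330,:480]=f(t,300,140,160,110,3); o[:400,480:800]=f(s,170,210,160,200//1,2)[:400,:320]; o[335:535,:320]=cv2.resize(w['img'][:,:,::-1],(320,200))
cv2.imwrite('pics/f1.png',o)
E
```

```text
clock: 11.65
tool_pos: [0.5066, -0.0967, 0.1906]
eef_rot: [-0.085, 0.936, 0.342, -0.029]
contact_force: [-0.8, -0.3, -2.1]
opening: 0.471
finger_force: 45.0
[ 0.50571231 -0.10032831  0.18821534] (array([ 0.01 , -0.028, -0.002]), array([0.001, 0.001, 0.002]))
```

View pics/f1.png

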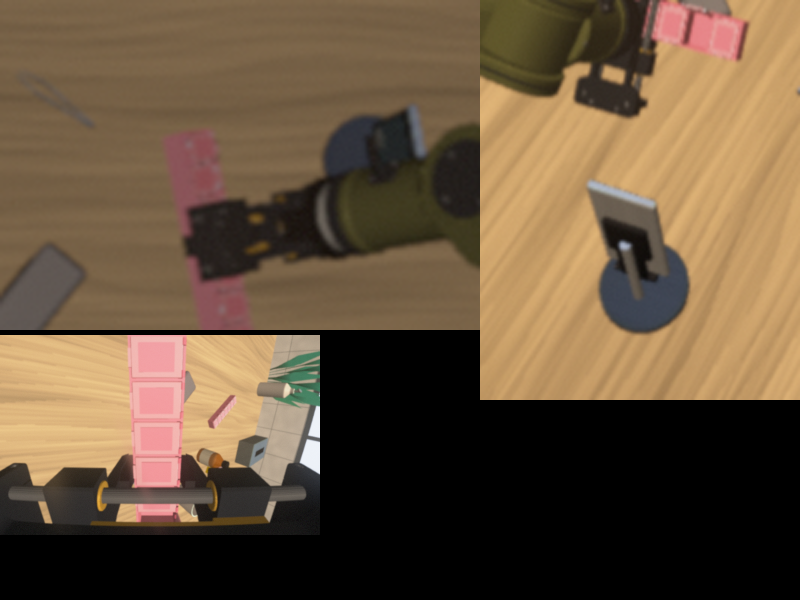

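Held near the phone: end of organizer at scene-crop (740,40), phone top edge (590,185)–(660,205). Now nudge by the residual and check with projected points overlaid.

```bash
python3 -m pendant '[0.2,0.01,-0.028,-0.002,0,0,0, 0.2,0.01,-0.028,-0.002,0,0,0, 0.2,0.01,-0.028,-0.002,0,0,0, 0.2,0.01,-0.028,-0.002,0,0,0, 0.2,0.01,-0.028,-0.002,0,0,0]'
python3 - <<'E'
from tgt import *
p,Q=target();print(rel(p,Q))
t=snap('top');s=snap('scene');w=snap('wrist');st=r.get_state();T=R.from_quat(st['eef_rot']).as_matrix();Ro=np.c_[T[:,1],T[:,0],-T[:,2]]
O=st['tool_pos']-Ro@[0,-.0034,.0087]; print('cell',O+Ro@[0,-.062,.028])
org=[O+Ro@np.array(q) for q in((.021,-.111,.028),(-.021,-.111,.028),(-.021,-.111,0),(-.0185,-.0465,.0305),(.0185,-.0465,.0305),(-.019,-.0775,.0305),(.019,-.0775,.0305),(-.019,.0155,.0305),(-.019,.0465,.0305),(-.019,.0775,.0305),(.019,.0465,.0305),(.019,.0775,.0305))]
a=np.radians(-79.8);X=np.array([np.cos(a),np.sin(a),0]);Y=np.array([-X[1],X[0],0]);B=np.array([.601,-.299,0])+.006*X
ph=[B-.0015*X+u*.037*Y+[0,0,z] for u in(-1,1) for z in(.06,.215)]
def crop(v,x,y,W,H,k):
    i=cv2.resize(v['img'][y:y+H,x:x+W,::-1],(W*k,H*k),interpolation=cv2.INTER_CUBIC)
    for P,c in[(q,(255,0,0)) for q in org]+[(q,(0,255,0)) for q in ph]:
        u=proj(v,P); cv2.circle(i,(int((u[0]-x+.5)*k),int((u[1]-y+.5)*k)),2,c,-1)
    return i
o=np.zeros((600,800,3),np.uint8)
o[:600,:400]=crop(s,215,190,100,150,4);o[:300,400:]=crop(t,345,165,100,75,4);o[300:600,400:]=crop(w,220,0,200,150,2)
cv2.imwrite('pics/f2.png',o)
E
```

```text
clock: 12.3
tool_pos: [0.5059, -0.1012, 0.1879]
eef_rot: [-0.084, 0.936, 0.341, -0.029]
contact_force: [-0.6, 0.1, -2.3]
opening: 0.469
finger_force: 45.0
(array([-0.   ,  0.006,  0.002]), array([0.001, 0.002, 0.002]))
cell [ 0.56567984 -0.10306381  0.20286269]
```

View pics/f2.png

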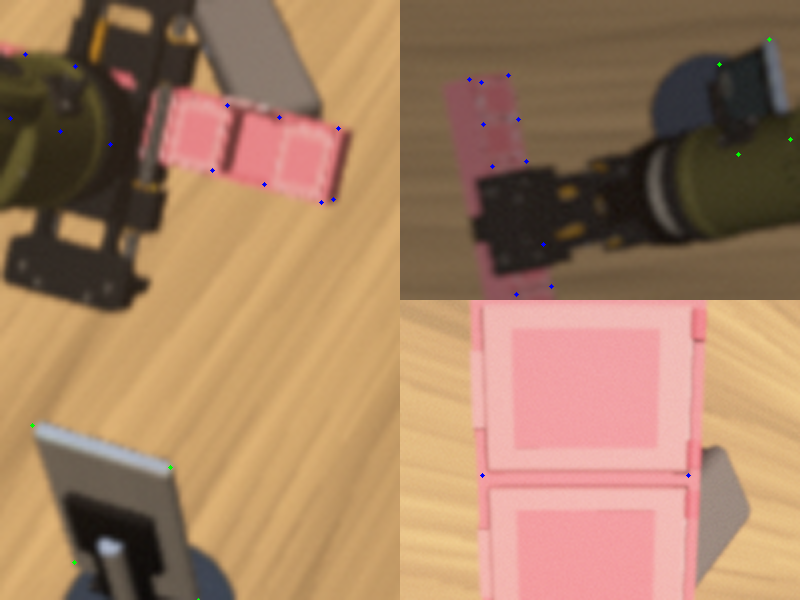

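The scene overlay agrees with the image to about 1 px at the organizer corners and the phone top. The open cell, at crop (250,145), faces the lens with its flap still up and the fingers clear. Handing in.

```bash
python3 -m pendant '[0.2,0,0.004,0.002,0,0,0, 0.2,0,0.004,0.002,0,0,0, 0.2,0,0.004,0.002,0,0,0, 0.2,0,0.004,0.002,0,0,0, 0.2,0,0.004,0.002,0,0,0]'; python3 -c "
from tgt import *
print(rel(*target()));print(r.finish_job())"
```

```text
clock: 12.95
tool_pos: [0.5057, -0.1007, 0.188]
eef_rot: [-0.084, 0.936, 0.341, -0.029]
contact_force: [-0.1, -0.6, -1.4]
opening: 0.472
finger_force: 45.0
(array([-0.   ,  0.003,  0.   ]), array([0.001, 0.002, 0.002]))
the job is handed in; nothing more can be done
None
```

I pressed the half-open flap shut, then lifted the organizer; it is held steady with the open compartment level with the phone's lens, about 20 cm away and tipped about 40° toward it. I handed the job in at 13 s; no verdict was returned.

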